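# Clamp a circuit board in its test nest with the pull-and-turn clamp

### The job

First slide the circuit board back in its nest until it sits against the two back stops. Then pull the black clamp knob up to unlock it, turn it clockwise so that the arm swings over the board, find the narrow notch in the collar by feel, and push the knob down so that the arm sinks fully into that notch and its foot bears on the board. Let go, and leave the board against its stops and the other things on the bench where they are.

Things in the scene. Friction and masses are not known exactly. Their poses are not given: they have to be found in the camera images.
- fixture: The test nest, fixed to the bench: an aluminium plate 230 (x) by 240 (y) by 12 mm thick. Origin: centre of its underside, on the bench; x points away from the robot at yaw 0, z up. Two black side rails (tops at z = 28 mm) guide the board along x with 3 mm play each side; the board lies on ledges at z = 20 mm; two steel back stops end its travel towards +x.
- board_home (a point): Point fixed on the nest (20, 40, 20 mm in its frame) where the board's origin lies when the board is against the back stops.
- post_top (a point): Centre of the top of the round clamp post (radius 37 mm) at 20, -75, 40 mm in the nest's frame. Round it stands a steel crown, radius 36, 10 mm high (top at z = 50), with a wide parking slot facing -x and one narrow notch 13 mm wide clockwise of it. Where the fitter set the crown is not told: the notch centre lies anywhere from 0.9 to 1.5 rad clockwise from the nest's -x.
- board: The loose circuit board, 140 (x) by 120 (y) by 3 mm, about 0.22 kg. Origin: centre of its underside; axes as the nest's. It starts 12 to 30 mm short of the stops, towards the nest's -x. On its -x edge stands a metal block of ports 22 (x) by 80 (y) by 16 mm high; a finned heat sink 18 mm high stands to its far left. Its near right part, where the clamp foot comes down, is bare.
- port_face (a point): Middle of the port block's outer face (looking to the board's -x), on the board at x = -70, y = 10, z = 11 mm: pushing here along +x slides the board home with 1 to 3 N; at the stops it goes no farther.
- clamp_turn (a joint): Angle of the clamp in rad, growing clockwise seen from above: 0 with the arm pointing along the fixture's -x (parked), 1.57 along its +y. Starts between -0.12 and 0.12. Stiff enough to stay where it is left. With the knob down the arm is caught between the walls of its slot or notch.
- clamp_lift (a joint): Height of the clamp in m: 0 fully down, 0.018 fully pulled out. No spring: friction of 6 N holds it where it is left (about 8 N to pull up, 4 N to push down). The arm clears the crown above 0.0095; lowered onto the crown it stops there; in the notch it sinks until the foot meets the board at about 0.002. In the notch the arm has 1.5 mm (0.05 rad) of play to either side.
- knob_grip (a point): Grip point of the clamp knob: on the axis of the post, 78 mm above the bench with the clamp down (it rises with the clamp). The knob is a black bar 66 mm long along the arm, 18 mm thick across it, 34 mm high (its top is 14 mm above this point, its underside 20 mm below). The steel arm's top lies 28 mm below this point.
- clamp_arm: The steel clamp arm, a bar 10 mm wide and 10 mm high, reaching 92 mm from the post axis, part of the clamp: it turns and rises with the knob. Origin: on the post axis at bench level when the clamp is down; its -x axis points along the arm.
- pad_foot (a point): Underside of the round rubber foot (16 mm wide, 20 mm long, hanging down) 84 mm along the arm from the post axis; 21 mm above the bench with the clamp fully down, the board's top being at 23 mm.
- multimeter: Bystander: hand-held multimeter, 180 by 85 by 38 mm, on the right of the nest. Origin: centre of its underside.
- mouse: Bystander: computer mouse, 108 by 60 by 34 mm, left of the nest. Origin: centre of its underside.
- screwdriver: Bystander: screwdriver lying across in front of the nest. Origin: its middle, underside.
- spool: Bystander: metal solder spool, 64 mm across, 50 mm high, at the nest's far right corner. Origin: centre of its underside.
- flux: Bystander: white bottle, 44 mm across, 110 mm high, beyond the nest. Origin: centre of its underside.
- tray: Bystander: divided parts tray, 80 by 120 by 30 mm, beyond the nest. Origin: centre of its underside.
- dongle: Bystander: plug-in adapter, 69 by 20 by 11 mm, lying on the nest's plate at its near edge, about 97 mm nearer and 35 mm right of the nest's middle. Origin: centre of its underside.

How it is judged:
By the outcome, as a careful person would: the job done as asked, in the order asked, and still so for the second after the job is handed in, with the robot touching nothing.
It also fails if it takes over 64 s, if anything falls off the work surface, if the arm or the gripper's body presses on something with over 40 N, if the wrist force passes 120 N, or if a joint passes its speed limit or range.

### The arm

A 6-joint arm with a two-finger parallel gripper is mounted at the origin on the work surface. World frame = base frame: x ahead of the robot, y to its left, z up, the work surface at z = 0. Lengths are in m, angles in degrees, forces in N, time in s.
With the tool pointing down it reaches from about 0.4 to 0.825 m from the base axis. Payload 7 kg.
Tool frame: the origin (TCP) lies midway between the tips of the shut fingers; the grasp point (between the pads) lies 19 mm behind it; z points along the fingers, y is the line along which they close (so a half turn about z gives the same grasp; the last joint's range is limited). The gripper opens to 88 mm and grips with 3 to 60 N. Pads are 19 mm wide; open, the fingers measure 130 mm over their backs; the gripper's body (78 mm by 193 mm) begins 47 mm behind the grasp point.
Start: joints at [91.163, 20.546, 0.682, 0, -70.136, -16.507], TCP at [0.179, 0.651, 0.227] pointing down, gripper open.
Joint ranges: [-176.03, 176.03], [-82.01, 121.73], [-58.28, 71.71], [-173.87, 95.51], [-174.79, -0.11], [-173.66, 173.66]. Speed limits (degrees/s): [136.94, 136.94, 172.46, 180, 180, 180].

### API

Orientations are given as [roll, pitch, yaw] about the fixed x, y, z axes, in that order (R = Rz(yaw) Ry(pitch) Rx(roll)).
In Python, from plant import ctrl gives the robot as it stands.
- The arm moves only by the tool arm_command, never from a script. Its argument "steps" is a list of rows, each an object with "translation": the shift along the tool's x, y, z in mm, a list of three; "rotation": the turn, a rotation vector about the tool's x, y, z in units of 5 degrees (1.0 is 5 degrees), a list of three; "claw": the finger opening in mm, from 0 to 87.6. In form: [{"translation": [x, y, z], "rotation": [rx, ry, rz], "claw": claw}, ...]. A call has 1 to 5 rows; each row is the pose to reach, as a shift and turn from the pose commanded when the call began, along the tool's axes at that moment; what a row does not reach only later rows make up. A row lasts 1/10 s, in which the tool goes at most 50 mm and 8.59 degrees, less where a joint would pass 70% of its speed; a pose out of reach is approached as far as the arm can. A call with a gripper value outside its range is refused whole. The fingers move at their own pace and stop on an object; the grip force is fixed at half the most. Time passes only in rows, so rows that repeat a pose let the fingers close. It gives the time, the measured TCP pose, the force, the opening and the grip force at its end, in the units of the state.
- ctrl.get_obs(): the state, without advancing time (a new reading comes with each control period).
- ctrl.snapshot(name): name is "side" or "top"; returns (picture, depth): 384x512x3 uint8, red, green, blue; 384x512 float32, m along the optical axis (not along the pixel's ray), 0 where there is no reading.
- ctrl.calibration(name): a dict with "vertical_fov" (degrees; the focal length in pixels is half the picture's height over the tangent of half this angle, whatever the lens; pixels are square), "cx", "cy" (the principal point, pixels), "rvec" (rotation vector, rad) and "tvec" (3), from world to camera coordinates, as OpenCV has them. Camera axes: x right, y down, z forward; pixel columns grow to the right and rows downward; lengths in m; the calibration is good to about 2 mm. A picture is of the moment at which its call begins. calibration takes no time and is no camera call.
- ctrl.close_job(): hands the job in; it is judged then, once.
The state is a dict: "clock": time; "joint_pos": joint angles; "qvel": joint speeds; "tau": joint torques, N m; "tool_pos": TCP position; "orientation": TCP orientation; "force": force on the tool from outside, world axes, zero at the start; "moment": the same for the moment, N m; "opening": finger opening in m; "gripper_force": force on a finger pad.
Only numpy, scipy, OpenCV 4.12 (cv2) and the standard library are available. Lean on these libraries where they do the work, as an engineer would, in place of code of your own. Each camera call takes 0.05 s, during which the arm holds its last target. There are 200 camera calls.

## Working session

There is one attempt and no reset: what is moved stays moved. The work goes in short steps, Python scripts to look and compute and a tool call to move; the robot and the scene stay as the last step left them, time stands still between calls to the robot, and variables do not carry over. Pictures are saved under pics/ and viewed, at most 10 in all, crops included, and the job is handed in when it is done.

Besides the shell and the picture viewer there is one more tool, called after "Call:" as a command line: name --argument value ..., lists and objects as JSON in quotes. arm_command: Moves the arm, as the interface text tells. Its arguments: {"type":"object","properties":{"steps":{"type":"array"}},"required":["steps"]}

```bash
mkdir -p pics; cat > h.py <<'E'
import numpy as np, cv2
from plant import ctrl
from scipy.spatial.transform import Rotation as Ro
def cal(n):
    c=ctrl.calibration(n); f=192/np.tan(np.radians(c["vertical_fov"])/2)
    K=np.array([[f,0,c["cx"]],[0,f,c["cy"]],[0,0,1]]); R=cv2.Rodrigues(np.array(c["rvec"],float))[0]
    return K,R,np.array(c["tvec"],float).ravel(),c
def plane(n,uv,z):
    K,R,t,_=cal(n); uv=np.atleast_2d(uv).astype(float)
    d=np.c_[uv,np.ones(len(uv))]@np.linalg.inv(K).T@R; o=-R.T@t
    return o+d*((z-o[2])/d[:,2])[:,None]
def cloud(n,dep):
    K,R,t,_=cal(n); v,u=np.mgrid[:384,:512]
    p=np.stack([(u-K[0,2])/K[0,0]*dep,(v-K[1,2])/K[1,1]*dep,dep],-1)
    return (p-t)@R
def proj(n,P):
    K,R,t,_=cal(n); q=(np.atleast_2d(P)@R.T+t)@K.T; return q[:,:2]/q[:,2:]
E
python3 - <<'E'
from h import *
for n in("top","side"):
    im,d=ctrl.snapshot(n); np.savez(f"pics/{n}0.npz",im=im,d=d)
    cv2.imwrite(f"pics/{n}0.png",cv2.resize(im[:,:,::-1],(800,600)))
    K,R,t,c=cal(n); print(n,c,-R.T@t)
print(ctrl.get_obs())
E
```

```text
top {'vertical_fov': 56.98082851204954, 'cx': 261.44327533834064, 'cy': 188.87876794055092, 'rvec': array([ 2.13790363, -2.0802031 ,  0.18386281]), 'tvec': array([0.04898337, 0.5772115 , 0.70984593])} [0.42719713 0.04644083 0.80919688]
side {'vertical_fov': 48.004242599262874, 'cx': 251.08436486936662, 'cy': 196.32459243359355, 'rvec': array([ 0.02106053, -2.92091947,  1.08909673]), 'tvec': array([0.57206034, 0.01330437, 1.10258923])} [0.54172966 0.72356317 0.8521258 ]
{'clock': 0.1, 'joint_pos': array([ 9.11621346e+01,  2.05871036e+01,  6.39602781e-01, -1.68033485e-02,
       -7.01356800e+01, -1.65077886e+01]), 'qvel': array([ 0.03124122, -0.05553496,  0.05584759,  0.08836087, -0.02620762,
       -0.06511985]), 'tau': array([-1.44786747e-03, -5.84162128e+01,  2.93752402e+01,  7.01555774e+00,
        1.01444384e-02, -4.80595770e-05]), 'tool_pos': array([0.17853891, 0.65051464, 0.22572628]), 'orientation': array([ 1.79915759e+02, -8.49149538e-03, -1.53513689e+01]), 'force': array([-0.36926136,  0.11238863,  0.64977037]), 'moment': array([-0.00779092,  0.03002079, -0.04246505]), 'gripper_force': 0.0, 'opening': 0.08743878182991234}
```

View pics/top0.png

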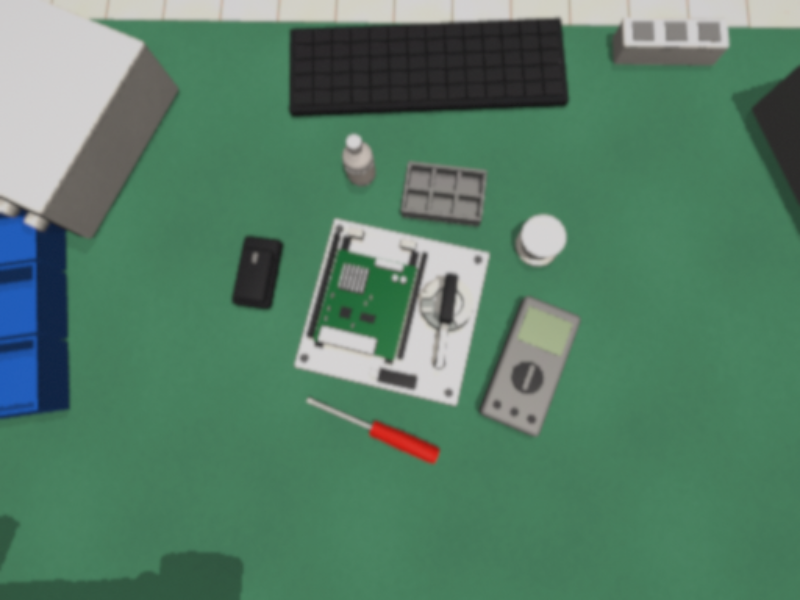

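View pics/side0.png

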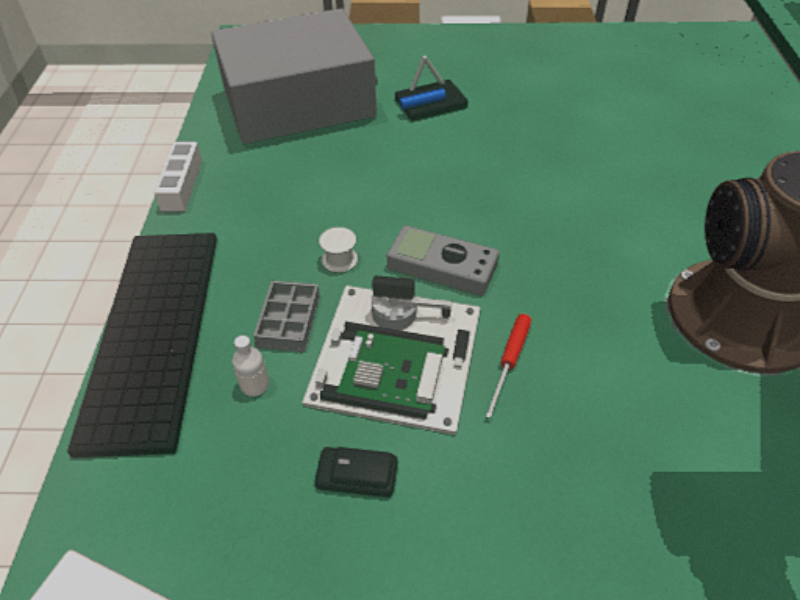

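Top view: nest with corners at about (332,219), (490,253), (457,404), (296,367) in the 800x600 picture, the knob at (448,298), the arm towards (438,360), and the port block at (347,340). The side view is sharper and shows the same layout: plate corners (343,288), (480,303), (455,430), (306,405).

```bash
cat > m.py <<'E'
from h import *
import sys
def pose(n,im,d):
    hsv=cv2.cvtColor(im,cv2.COLOR_RGB2HSV)
    P=cloud(n,d)
    m=((P[...,2]>0.004)&(P[...,2]<.018)&(hsv[...,1]<60)&(hsv[...,2]>120)&(d>0)).astype(np.uint8)
    k,l,s,c=cv2.connectedComponentsWithStats(m)
    # central component nearest to the nest
    best=1+np.argmax(s[1:,4]); mm=(l==best)
    cs,_=cv2.findContours(mm.astype(np.uint8),cv2.RETR_EXTERNAL,cv2.CHAIN_APPROX_NONE)
    c=max(cs,key=cv2.contourArea)[:,0]
    W=plane(n,c,.012)[:,:2]
    r=cv2.minAreaRect((W*1000).astype(np.float32)); return mm,r
if __name__=="__main__":
    for n in("top","side"):
        z=np.load(f"pics/{n}0.npz"); mm,r=pose(n,z["im"],z["d"]); print(n,mm.sum(),r, cv2.boxPoints(r).round(1).tolist())
        P=cloud(n,z["d"]); hsv=cv2.cvtColor(z["im"],cv2.COLOR_RGB2HSV)
        c=np.array(r[0])/1000; near=np.hypot(P[...,0]-c[0],P[...,1]-c[1])<.16
        knob=near&(P[...,2]>.084)&(P[...,2]<.1)
        q=P[knob]; print("knob",len(q),np.median(q,0), cv2.minAreaRect((q[:,:2]*1000).astype(np.float32)))
        arm=near&(P[...,2]>.043)&(P[...,2]<.056); q=P[arm];print("arm",len(q),q.mean(0),cv2.minAreaRect((q[:,:2]*1000).astype(np.float32)))
        port=near&(P[...,2]>.034)&(P[...,2]<.0435)&(hsv[...,1]<60)&(hsv[...,2]>150)
        k,l,s,cc=cv2.connectedComponentsWithStats(port.astype(np.uint8))
        for i in range(1,k):
            if s[i,4]>25:
                q=plane(n,np.argwhere(l==i)[:,::-1],.039);print("port?",s[i,4],cv2.minAreaRect((q[:,:2]*1000).astype(np.float32)),np.median(P[l==i][:,2]))
E
python3 m.py
```

```text
top 4828 ((565.2055053710938, 88.02896118164062), (241.4950714111328, 233.27188110351562), 77.681640625) [[425.5, -5.099999904632568], [653.4000244140625, -54.79999923706055], [704.9000244140625, 181.10000610351562], [477.0, 230.89999389648438]]
knob 270 [0.56778354 0.01125118 0.09226375] ((569.6343383789062, 11.045385360717773), (17.847190856933594, 66.13968658447266), 83.82080841064453)
arm 505 [0.55516757 0.01038902 0.05012085] ((525.9799194335938, 42.96363830566406), (106.91761779785156, 174.135009765625), 34.72428894042969)
port? 73 ((560.7196655273438, 35.83192443847656), (42.547096252441406, 19.896554946899414), 1.1199805736541748) 0.04087384431716351
port? 50 ((568.0684814453125, -5.756718635559082), (10.144667625427246, 29.960683822631836), 81.46031951904297) 0.041190397528372676
port? 368 ((514.0775756835938, 150.23587036132812), (79.90424346923828, 22.496301651000977), 78.1598129272461) 0.03951259899526083
side 2929 ((565.271484375, 88.59349060058594), (240.39138793945312, 231.07992553710938), 78.23815155029297) [[427.70001220703125, -5.5], [653.9000244140625, -52.599998474121094], [702.9000244140625, 182.6999969482422], [476.70001220703125, 229.8000030517578]]
knob 193 [0.56808317 0.01579861 0.09219619] ((568.4716186523438, 12.462203979492188), (19.887836456298828, 65.05350494384766), 82.24211120605469)
arm 337 [0.54824915 0.02810138 0.04921305] ((556.2318725585938, 91.41709899902344), (175.7108612060547, 127.43090057373047), 78.76757049560547)
port? 261 ((514.0648803710938, 150.05361938476562), (79.13008117675781, 20.789243698120117), 77.99787902832031) 0.039905008465112676
```

Call:
arm_command --steps '[{"translation": [31, 39, 0], "rotation": [0, 0, 0], "claw": 0}, {"translation": [62, 78, 0], "rotation": [0, 0, 0], "claw": 0}, {"translation": [94, 116, 0], "rotation": [0, 0, 0], "claw": 0}, {"translation": [126, 155, 0], "rotation": [0, 0, 0], "claw": 0}, {"translation": [157, 194, 0], "rotation": [0, 0, 0], "claw": 0}]'

```text
clock: 0.6
tool_pos: [0.279, 0.4204, 0.2262]
orientation: [180.0, 0.0, -15.3]
force: [0.7, 0.9, 0.8]
opening: 0.0529
gripper_force: 0.0
```

Call:
arm_command --steps '[{"translation": [34, 35, 0], "rotation": [0, 0, 0], "claw": 0}, {"translation": [67, 71, 0], "rotation": [0, 0, 0], "claw": 0}, {"translation": [101, 106, 0], "rotation": [0, 0, 0], "claw": 0}, {"translation": [134, 142, 0], "rotation": [0, 0, 0], "claw": 0}, {"translation": [168, 177, 0], "rotation": [0, 0, -0.66], "claw": 0}]'

```text
clock: 1.1
tool_pos: [0.394, 0.2054, 0.2267]
orientation: [-180.0, -0.0, -12.0]
force: [0.6, 0.5, 0.7]
opening: 0.0136
gripper_force: 0.0
```

Call:
arm_command --steps '[{"translation": [46, 14, 0], "rotation": [0, 0, 0], "claw": 0}, {"translation": [92, 29, 0], "rotation": [0, 0, 0], "claw": 0}, {"translation": [92, 29, 50], "rotation": [0, 0, 0], "claw": 0}, {"translation": [92, 29, 100], "rotation": [0, 0, 0], "claw": 0}, {"translation": [92, 29, 130], "rotation": [0, 0, 0], "claw": 0}]'

```text
clock: 1.6
tool_pos: [0.4761, 0.1579, 0.0931]
orientation: [179.8, 0.2, -12.2]
force: [-1.0, 0.1, 0.7]
opening: 0.0
gripper_force: 0.0
```

Call:
arm_command --steps '[{"translation": [0, 0, 30], "rotation": [0, 0, 0], "claw": 0}, {"translation": [0, 0, 55], "rotation": [0, 0, 0], "claw": 0}, {"translation": [0, 0, 68], "rotation": [0, 0, 0], "claw": 0}, {"translation": [0, 0, 68], "rotation": [0, 0, 0], "claw": 0}]'

```text
clock: 2.0
tool_pos: [0.4763, 0.1587, 0.0265]
orientation: [179.8, 0.2, -12.1]
force: [-0.2, 1.1, 0.8]
opening: 0.0003
gripper_force: 0.0
```

Call:
arm_command --steps '[{"translation": [8, 0, 0], "rotation": [0, 0, 0], "claw": 0}, {"translation": [15, 0, 0], "rotation": [0, 0, 0], "claw": 0}, {"translation": [20, 0, 0], "rotation": [0, 0, 0], "claw": 0}, {"translation": [25, 0, 0], "rotation": [0, 0, 0], "claw": 0}, {"translation": [30, 0, 0], "rotation": [0, 0, 0], "claw": 0}]'

```text
clock: 2.5
tool_pos: [0.5075, 0.1535, 0.029]
orientation: [-180.0, -0.0, -12.1]
force: [-2.2, 0.8, 1.6]
opening: 0.0001
gripper_force: 1.0
```

Call:
arm_command --steps '[{"translation": [2, 0, 0], "rotation": [0, 0, 0], "claw": 0}, {"translation": [4, 0, 0], "rotation": [0, 0, 0], "claw": 0}, {"translation": [6, 0, 0], "rotation": [0, 0, 0], "claw": 0}]'

```text
clock: 2.8
tool_pos: [0.5128, 0.1522, 0.0285]
orientation: [180.0, 0.0, -12.0]
force: [-2.5, 0.2, 2.4]
opening: 0.0006
gripper_force: 1.1
```

Call:
arm_command --steps '[{"translation": [1, 0, 0], "rotation": [0, 0, 0], "claw": 0}, {"translation": [2, 0, 0], "rotation": [0, 0, 0], "claw": 0}, {"translation": [3, 0, 0], "rotation": [0, 0, 0], "claw": 0}, {"translation": [3, 0, 0], "rotation": [0, 0, 0], "claw": 0}]'

```text
clock: 3.2
tool_pos: [0.5159, 0.1517, 0.0285]
orientation: [180.0, 0.0, -12.0]
force: [-1.1, -0.1, 0.6]
opening: 0.0004
gripper_force: 0.7
```

Call:
arm_command --steps '[{"translation": [0.5, 0, 0], "rotation": [0, 0, 0], "claw": 0}, {"translation": [1, 0, 0], "rotation": [0, 0, 0], "claw": 0}, {"translation": [1, 0, 0], "rotation": [0, 0, 0], "claw": 0}]'

```text
clock: 3.5
tool_pos: [0.516, 0.1515, 0.0285]
orientation: [180.0, 0.1, -12.1]
force: [-6.2, 2.8, 4.7]
opening: 0.0003
gripper_force: 3.3
```

Call:
arm_command --steps '[{"translation": [0.6, 0, 0], "rotation": [0, 0, 0], "claw": 0}, {"translation": [0.6, 0, 0], "rotation": [0, 0, 0], "claw": 0}]'

```text
clock: 3.7
tool_pos: [0.5161, 0.1514, 0.0285]
orientation: [180.0, 0.1, -12.1]
force: [-9.5, 2.9, 6.3]
opening: 0.0008
gripper_force: 4.8
```

```bash
python3 - <<'E'
from h import *
im,d=ctrl.snapshot("side"); cv2.imwrite("pics/side1.png",cv2.resize(im[180:300,180:330,::-1],(750,600),interpolation=cv2.INTER_CUBIC))
E
```

```text
(no output)
```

View pics/side1.png

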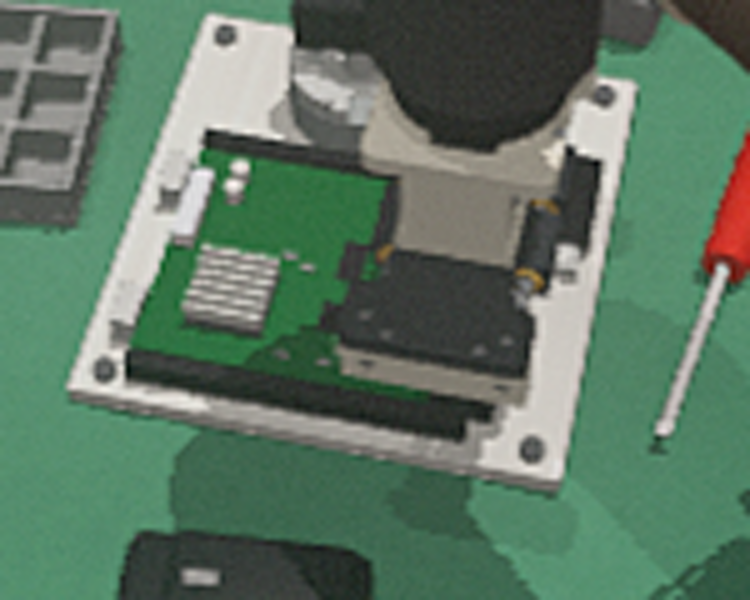

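Pictured: the board's far edge meets both stops (about (165,190) and (125,310)). The force rises with no travel, so the board is home. I'll back off.

Call:
arm_command --steps '[{"translation": [-4, 0, 0], "rotation": [0, 0, 0], "claw": 0}, {"translation": [-20, 0, 0], "rotation": [0, 0, 0], "claw": 0}, {"translation": [-45, 0, 0], "rotation": [0, 0, 0], "claw": 0}, {"translation": [-80, 0, -40], "rotation": [0, 0, 0], "claw": 0}, {"translation": [-100, 0, -85], "rotation": [0, 0, 0], "claw": 40}]'

```text
clock: 4.25
tool_pos: [0.4181, 0.1709, 0.1106]
orientation: [179.8, 0.1, -12.1]
force: [1.4, 1.3, 0.7]
opening: 0.0041
gripper_force: 0.0
```

Call:
arm_command --steps '[{"translation": [0, 0, -50], "rotation": [0, 0, 0], "claw": 60}, {"translation": [0, 0, -70], "rotation": [0, 0, 0], "claw": 60}]'

```text
clock: 4.45
tool_pos: [0.4221, 0.1736, 0.1867]
orientation: [-179.6, -0.3, -11.9]
force: [0.8, 0.7, -0.3]
opening: 0.0189
gripper_force: 0.0
```

```bash
python3 - <<'E'
from h import *
from m import pose
for n in("top","side"):
    im,d=ctrl.snapshot(n); hsv=cv2.cvtColor(im,cv2.COLOR_RGB2HSV); P=cloud(n,d)
    near=np.hypot(P[...,0]-.565,P[...,1]-.088)<.16
    q=P[near&(P[...,2]>.084)&(P[...,2]<.1)]; print("knob",len(q),cv2.minAreaRect((q[:,:2]*1000).astype(np.float32)))
    port=near&(P[...,2]>.034)&(P[...,2]<.0435)&(hsv[...,1]<60)&(hsv[...,2]>150)
    k,l,s,cc=cv2.connectedComponentsWithStats(port.astype(np.uint8)); i=1+np.argmax(s[1:,4])
    r=cv2.minAreaRect((plane(n,np.argwhere(l==i)[:,::-1],.039)[:,:2]*1000).astype(np.float32))
    a=np.radians(-12.05); v=np.array(r[0])-[565.2,88.3]; print(r,"board",np.cos(a)*v[0]+np.sin(a)*v[1]+59,-np.sin(a)*v[0]+np.cos(a)*v[1]-10)
o=ctrl.get_obs(); p=o["tool_pos"]*1000; y=np.radians(o["orientation"][2]); v=np.array([569.2,11.2])-p[:2]
print(p,o["orientation"],"to knob tool x,y",np.cos(y)*v[0]+np.sin(y)*v[1],np.sin(y)*v[0]-np.cos(y)*v[1],o["opening"])
E
```

```text
knob 271 ((569.68505859375, 11.01244831085205), (17.840486526489258, 66.197998046875), 83.642578125)
((536.4112548828125, 144.42904663085938), (79.77114868164062, 23.206090927124023), 77.94780731201172) board 19.127800103617943 38.882199178581644
knob 196 ((568.3148193359375, 13.835284233093262), (21.94179344177246, 63.49141311645508), 87.697998046875)
((535.4622802734375, 144.70343017578125), (80.00409698486328, 23.278060913085938), 78.10552978515625) board 18.142453661624792 38.95242401901403
[422.44622565 173.76269212 185.51123773] [-179.61084517   -0.31174307  -11.98147462] to knob tool x,y 177.30397992754538 128.55581611468563 0.02691162629580264
```

Call:
arm_command --steps '[{"translation": [40, 29, 0], "rotation": [0, 0, 0], "claw": 60}, {"translation": [80, 58, 0], "rotation": [0, 0, -0.3], "claw": 60}, {"translation": [120, 87, 10], "rotation": [0, 0, -0.6], "claw": 60}, {"translation": [160, 116, 25], "rotation": [0, 0, -1], "claw": 60}, {"translation": [177, 128, 45], "rotation": [0, 0, -1], "claw": 60}]'

```text
clock: 5.05
tool_pos: [0.5694, 0.0072, 0.1355]
orientation: [180.0, -0.1, -7.1]
force: [-0.1, 0.1, -0.6]
opening: 0.0594
gripper_force: 0.0
```

Call:
arm_command --steps '[{"translation": [0, 0, 8], "rotation": [0, 0, 0], "claw": 60}, {"translation": [0, 0, 8], "rotation": [0, 0, 0], "claw": 60}]'

```text
clock: 5.25
tool_pos: [0.5657, 0.0089, 0.1259]
orientation: [179.9, 0.2, -7.2]
force: [0.9, -0.1, 0.2]
opening: 0.06
gripper_force: 0.0
```

Call:
arm_command --steps '[{"translation": [3, -3, 15], "rotation": [0, 0, 0], "claw": 60}, {"translation": [3, -3, 35], "rotation": [0, 0, 0], "claw": 60}, {"translation": [3, -3, 52], "rotation": [0, 0, 0], "claw": 60}, {"translation": [3, -3, 65], "rotation": [0, 0, 0], "claw": 60}, {"translation": [3, -3, 65], "rotation": [0, 0, 0], "claw": 60}]'

```text
clock: 5.75
tool_pos: [0.5691, 0.013, 0.0624]
orientation: [179.9, 0.1, -7.0]
force: [0.2, 0.3, 0.6]
opening: 0.0601
gripper_force: 0.0
```

Call:
arm_command --steps '[{"translation": [0, 0, 0], "rotation": [0, 0, 0], "claw": 30}, {"translation": [0, 0, 0], "rotation": [0, 0, 0], "claw": 24}]'

```text
clock: 5.95
tool_pos: [0.571, 0.013, 0.0646]
orientation: [-180.0, -0.1, -7.0]
force: [-0.2, 0.1, 1.0]
opening: 0.0495
gripper_force: 0.0
```

Call:
arm_command --steps '[{"translation": [-1, 1, 3], "rotation": [0, 0, 0], "claw": 26}, {"translation": [-1, 1, 3], "rotation": [0, 0, 0], "claw": 26}, {"translation": [-1, 1, 3], "rotation": [0, 0, 0], "claw": 26}]'

```text
clock: 6.25
tool_pos: [0.5692, 0.0116, 0.0607]
orientation: [-180.0, -0.0, -7.1]
force: [-0.6, 1.0, 0.5]
opening: 0.028
gripper_force: 0.0
```

Call:
arm_command --steps '[{"translation": [0, 0, 0], "rotation": [0, 0, 0], "claw": 20}, {"translation": [0, 0, 0], "rotation": [0, 0, 0], "claw": 16}, {"translation": [0, 0, 0], "rotation": [0, 0, 0], "claw": 8}, {"translation": [0, 0, 0], "rotation": [0, 0, 0], "claw": 8}]'

```text
clock: 6.65
tool_pos: [0.5694, 0.012, 0.0607]
orientation: [-180.0, -0.0, -7.0]
force: [-1.7, 3.5, 0.9]
opening: 0.0177
gripper_force: 29.9
```

Call:
arm_command --steps '[{"translation": [0, 0.4, -3], "rotation": [0, 0, 0], "claw": 8}, {"translation": [0, 0.4, -6], "rotation": [0, 0, 0], "claw": 8}, {"translation": [0, 0.4, -10], "rotation": [0, 0, 0], "claw": 8}, {"translation": [0, 0.4, -14], "rotation": [0, 0, 0], "claw": 8}, {"translation": [0, 0.4, -14.5], "rotation": [0, 0, 0], "claw": 8}]'

```text
clock: 7.15
tool_pos: [0.5692, 0.0118, 0.0747]
orientation: [-179.9, -0.0, -7.1]
force: [3.0, 5.3, -6.8]
opening: 0.0178
gripper_force: 29.9
```

Call:
arm_command --steps '[{"translation": [0, 0, 0], "rotation": [0, 0, 1], "claw": 8}, {"translation": [0, 0, 0], "rotation": [0, 0, 2], "claw": 8}, {"translation": [0, 0, 0], "rotation": [0, 0, 3], "claw": 8}, {"translation": [0, 0, 0], "rotation": [0, 0, 4], "claw": 8}, {"translation": [0, 0, 0], "rotation": [0, 0, 5], "claw": 8}]'

```text
clock: 7.65
tool_pos: [0.5694, 0.012, 0.0748]
orientation: [-179.9, 0.0, -32.2]
force: [1.2, 6.2, -5.4]
opening: 0.018
gripper_force: 29.9
```

Call:
arm_command --steps '[{"translation": [-0.5, -0.8, 0], "rotation": [0, 0, 1], "claw": 8}, {"translation": [-0.5, -0.8, 0], "rotation": [0, 0, 2], "claw": 8}, {"translation": [-0.5, -0.8, 0], "rotation": [0, 0, 3], "claw": 8}, {"translation": [-0.5, -0.8, 0], "rotation": [0, 0, 4], "claw": 8}, {"translation": [-0.5, -0.8, 0], "rotation": [0, 0, 5], "claw": 8}]'

```text
clock: 8.15
tool_pos: [0.5694, 0.0124, 0.0747]
orientation: [-180.0, 0.0, -57.2]
force: [2.9, 3.1, -5.9]
opening: 0.0178
gripper_force: 29.9
```

```bash
python3 - <<'E'
from h import *
im,d=ctrl.snapshot("side"); cv2.imwrite("pics/side2.png",cv2.resize(im[150:290,170:345,::-1],(750,600),interpolation=cv2.INTER_CUBIC))
E
```

```text
(no output)
```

View pics/side2.png

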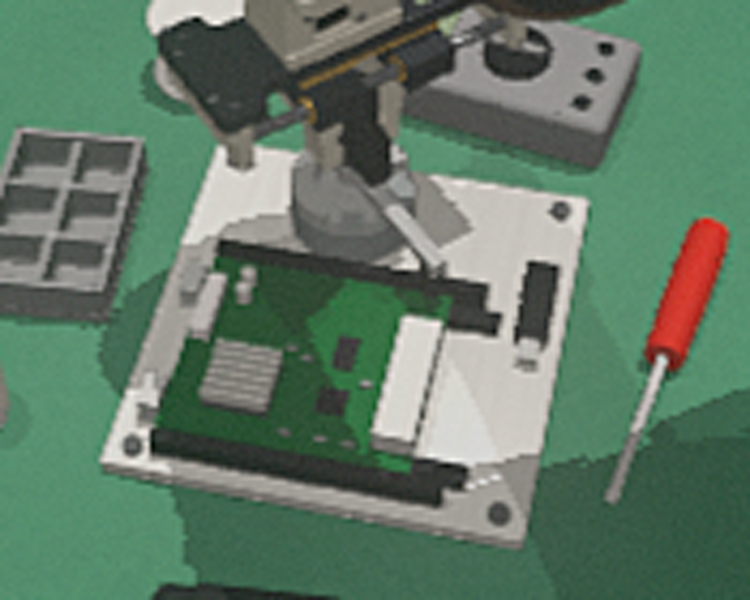

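The arm has swung to about 0.79 rad with its foot at (440,265), clear above the rail, and the board is still at the stops. I'll start feeling for the notch.

Call:
arm_command --steps '[{"translation": [0, 0, 0], "rotation": [0, 0, 0.6], "claw": 8}, {"translation": [0, 0, 3], "rotation": [0, 0, 0.6], "claw": 8}, {"translation": [0, 0, 5], "rotation": [0, 0, 0.6], "claw": 8}, {"translation": [0, 0, 7], "rotation": [0, 0, 0.6], "claw": 8}, {"translation": [0, 0, 7], "rotation": [0, 0, 0.6], "claw": 8}]'

```text
clock: 8.7
tool_pos: [0.5699, 0.0121, 0.0696]
orientation: [-179.9, -0.1, -59.9]
force: [-2.5, 3.9, 13.1]
opening: 0.0179
gripper_force: 30.0
```

Call:
arm_command --steps '[{"translation": [0, 0, 0.5], "rotation": [0, 0, 0.3], "claw": 8}, {"translation": [0, 0, 0.5], "rotation": [0, 0, 0.6], "claw": 8}, {"translation": [0, 0, 0.5], "rotation": [0, 0, 0.9], "claw": 8}, {"translation": [0, 0, 0.5], "rotation": [0, 0, 1.2], "claw": 8}]'

```text
clock: 9.1
tool_pos: [0.5699, 0.0118, 0.0695]
orientation: [-179.9, -0.1, -65.9]
force: [-3.4, 1.5, 16.2]
opening: 0.0177
gripper_force: 30.0
```

Call:
arm_command --steps '[{"translation": [0, 0, 0], "rotation": [0, 0, 0.3], "claw": 8}, {"translation": [0, 0, 0], "rotation": [0, 0, 0.6], "claw": 8}, {"translation": [0, 0, 0], "rotation": [0, 0, 0.9], "claw": 8}, {"translation": [0, 0, 0], "rotation": [0, 0, 1.2], "claw": 8}]'

```text
clock: 9.5
tool_pos: [0.57, 0.0118, 0.0695]
orientation: [-179.9, -0.1, -71.9]
force: [-4.4, 1.6, 16.1]
opening: 0.0177
gripper_force: 30.0
```

Call:
arm_command --steps '[{"translation": [0, 0, 0], "rotation": [0, 0, 0.3], "claw": 8}, {"translation": [0, 0, 0], "rotation": [0, 0, 0.6], "claw": 8}, {"translation": [0, 0, 0], "rotation": [0, 0, 0.9], "claw": 8}, {"translation": [0, 0, 0], "rotation": [0, 0, 1.2], "claw": 8}]'

```text
clock: 9.9
tool_pos: [0.5699, 0.0118, 0.0695]
orientation: [-179.9, -0.1, -77.9]
force: [-4.1, 1.8, 16.2]
opening: 0.0179
gripper_force: 30.0
```

Call:
arm_command --steps '[{"translation": [0, 0, 0], "rotation": [0, 0, 0.3], "claw": 8}, {"translation": [0, 0, 0], "rotation": [0, 0, 0.6], "claw": 8}, {"translation": [0, 0, 0], "rotation": [0, 0, 0.9], "claw": 8}, {"translation": [0, 0, 0], "rotation": [0, 0, 1.2], "claw": 8}]'

```text
clock: 10.3
tool_pos: [0.5699, 0.0119, 0.0694]
orientation: [-179.9, -0.0, -83.9]
force: [-3.3, 2.2, 12.9]
opening: 0.0178
gripper_force: 30.0
```

Call:
arm_command --steps '[{"translation": [0, 0, 0.5], "rotation": [0, 0, 0], "claw": 8}, {"translation": [0, 0, 0.5], "rotation": [0, 0, 0], "claw": 8}]'

```text
clock: 10.5
tool_pos: [0.57, 0.0119, 0.069]
orientation: [-179.9, -0.0, -83.9]
force: [-3.1, 1.1, 16.0]
opening: 0.0179
gripper_force: 30.0
```

Call:
arm_command --steps '[{"translation": [0, 0, 0], "rotation": [0, 0, 0.2], "claw": 8}, {"translation": [0, 0, 0], "rotation": [0, 0, 0.4], "claw": 8}, {"translation": [0, 0, 0], "rotation": [0, 0, 0.4], "claw": 8}]'

```text
clock: 10.8
tool_pos: [0.5698, 0.0121, 0.0679]
orientation: [-179.9, -0.0, -85.9]
force: [1.1, 2.6, 4.3]
opening: 0.0178
gripper_force: 30.0
```

Call:
arm_command --steps '[{"translation": [0, 0, 1], "rotation": [0, 0, 0.2], "claw": 8}, {"translation": [0, 0, 2], "rotation": [0, 0, 0.4], "claw": 8}, {"translation": [0, 0, 3], "rotation": [0, 0, 0.4], "claw": 8}, {"translation": [0, 0, 4], "rotation": [0, 0, 0.4], "claw": 8}]'

```text
clock: 11.2
tool_pos: [0.5697, 0.0122, 0.0631]
orientation: [-179.9, -0.0, -88.0]
force: [2.9, 1.2, 4.7]
opening: 0.0175
gripper_force: 30.0
```

Call:
arm_command --steps '[{"translation": [0, 0, 0.5], "rotation": [0, 0, 0], "claw": 8}, {"translation": [0, 0, 1], "rotation": [0, 0, 0], "claw": 8}, {"translation": [0, 0, 1.5], "rotation": [0, 0, 0], "claw": 8}, {"translation": [0, 0, 1.5], "rotation": [0, 0, 0], "claw": 8}]'

```text
clock: 11.6
tool_pos: [0.5697, 0.0121, 0.0619]
orientation: [-179.9, -0.0, -88.0]
force: [3.1, 0.2, 5.2]
opening: 0.0182
gripper_force: 30.0
```

Call:
arm_command --steps '[{"translation": [0, 0, 1], "rotation": [0, 0, 0], "claw": 8}, {"translation": [0, 0, 2], "rotation": [0, 0, 0], "claw": 8}, {"translation": [0, 0, 2], "rotation": [0, 0, 0], "claw": 8}]'

```text
clock: 11.9
tool_pos: [0.5698, 0.0116, 0.0611]
orientation: [-179.9, -0.0, -88.0]
force: [1.3, -2.2, 16.5]
opening: 0.0178
gripper_force: 30.0
```

Call:
arm_command --steps '[{"translation": [0, 0, 1], "rotation": [0, 0, 0], "claw": 8}, {"translation": [0, 0, 1.5], "rotation": [0, 0, 0], "claw": 8}, {"translation": [0, 0, 1.5], "rotation": [0, 0, 0], "claw": 8}]'

```text
clock: 12.2
tool_pos: [0.5699, 0.0111, 0.0603]
orientation: [-179.9, -0.1, -88.0]
force: [-0.5, -4.5, 22.0]
opening: 0.018
gripper_force: 30.0
```

Call:
arm_command --steps '[{"translation": [0, 0, -2], "rotation": [0, 0, 0], "claw": 8}, {"translation": [0, 0, -2], "rotation": [0, 0, 0], "claw": 8}]'

```text
clock: 12.4
tool_pos: [0.5698, 0.0115, 0.0609]
orientation: [-179.9, -0.0, -88.0]
force: [2.9, -2.8, 10.4]
opening: 0.018
gripper_force: 30.0
```

Call:
arm_command --steps '[{"translation": [0, 0, 0], "rotation": [0, 0, 0], "claw": 30}, {"translation": [0, 0, 0], "rotation": [0, 0, 0], "claw": 60}, {"translation": [0, 0, 0], "rotation": [0, 0, 0], "claw": 60}, {"translation": [0, 0, 0], "rotation": [0, 0, 0], "claw": 60}]'

```text
clock: 12.8
tool_pos: [0.5681, 0.0119, 0.0593]
orientation: [179.9, -0.0, -88.1]
force: [-0.1, -0.2, 0.1]
opening: 0.0442
gripper_force: 0.0
```

Released with no residual force. I'll lift clear and retreat towards the robot for an unobstructed look.

Call:
arm_command --steps '[{"translation": [0, 0, 0], "rotation": [0, 0, 0], "claw": 60}, {"translation": [0, 0, -10], "rotation": [0, 0, 0], "claw": 60}, {"translation": [0, 0, -35], "rotation": [0, 0, 0], "claw": 60}, {"translation": [0, 0, -75], "rotation": [0, 0, 0], "claw": 60}, {"translation": [0, 0, -120], "rotation": [0, 0, 0], "claw": 60}]'

```text
clock: 13.3
tool_pos: [0.5682, 0.0119, 0.1811]
orientation: [179.9, -0.0, -88.0]
force: [1.3, 0.1, 0.0]
opening: 0.0596
gripper_force: 0.0
```

Call:
arm_command --steps '[{"translation": [0, -45, -10], "rotation": [0, 0, 0], "claw": 60}, {"translation": [0, -90, -20], "rotation": [0, 0, 0], "claw": 60}, {"translation": [0, -130, -30], "rotation": [0, 0, 0], "claw": 60}, {"translation": [0, -150, -30], "rotation": [0, 0, 0], "claw": 60}, {"translation": [0, -150, -30], "rotation": [0, 0, 0], "claw": 60}]'

```text
clock: 13.8
tool_pos: [0.7209, 0.0172, 0.2095]
orientation: [180.0, -0.0, -88.1]
force: [-0.1, 0.6, -0.9]
opening: 0.0598
gripper_force: 0.0
```

```bash
python3 - <<'E'
from h import *
print(ctrl.get_obs()["tool_pos"])
im,d=ctrl.snapshot("side"); cv2.imwrite("pics/side3.png",cv2.resize(im[150:290,170:345,::-1],(750,600),interpolation=cv2.INTER_CUBIC))
a=np.radians(-12.05)
for n in("top","side"):
    im,d=ctrl.snapshot(n); hsv=cv2.cvtColor(im,cv2.COLOR_RGB2HSV); P=cloud(n,d)
    near=np.hypot(P[...,0]-.565,P[...,1]-.088)<.16
    q=P[near&(P[...,2]>.084)&(P[...,2]<.115)]; print(n,"knob",len(q),np.median(q[:,2]),cv2.minAreaRect((q[:,:2]*1000).astype(np.float32)))
    port=near&(P[...,2]>.034)&(P[...,2]<.0435)&(hsv[...,1]<60)&(hsv[...,2]>150)
    k,l,s,cc=cv2.connectedComponentsWithStats(port.astype(np.uint8)); i=1+np.argmax(s[1:,4])
    r=cv2.minAreaRect((plane(n,np.argwhere(l==i)[:,::-1],.039)[:,:2]*1000).astype(np.float32))
    v=np.array(r[0])-[565.2,88.3]; print(r,"board",np.cos(a)*v[0]+np.sin(a)*v[1]+59,-np.sin(a)*v[0]+np.cos(a)*v[1]-10)
E
```

```text
[0.72092041 0.01723442 0.20947605]
top knob 275 0.09266526583876133 ((569.8999633789062, 10.030855178833008), (18.88762664794922, 64.31967163085938), 2.0632519721984863)
((536.382568359375, 144.13104248046875), (79.17627716064453, 23.1378116607666), 77.94780731201172) board 19.16195856297994 38.584772565900494
side knob 155 0.09330535478882007 ((569.44921875, 13.475421905517578), (17.199560165405273, 66.75019836425781), 0.998032808303833)
((535.0220336914062, 142.6134796142578), (75.73247528076172, 23.278060913085938), 78.10552978515625) board 18.14821652498057 36.81661569615163
```

View pics/side3.png

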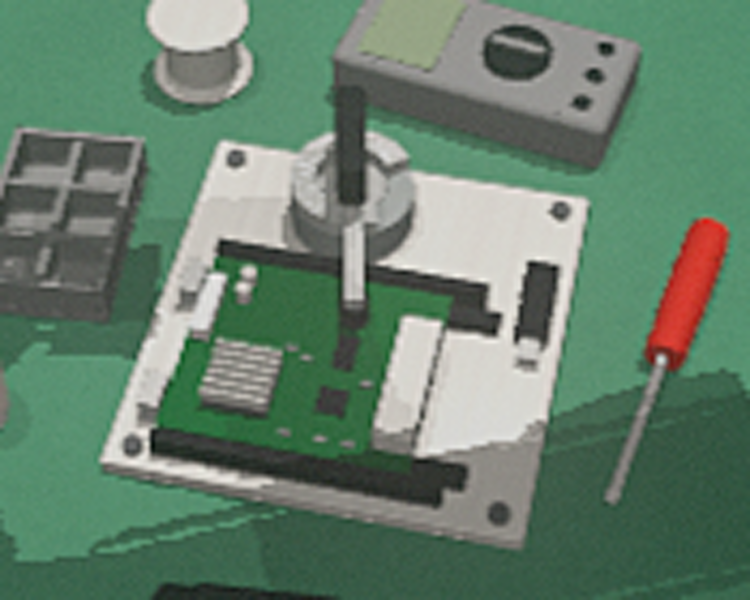

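```bash
python3 - <<'E'
from h import *
ims=[ctrl.snapshot("side") for _ in range(4)]
im=np.mean([i[0] for i in ims],0).astype(np.uint8); d=np.median([i[1] for i in ims],0)
cv2.imwrite("pics/side4.png",cv2.resize(im[205:260,190:250,::-1],(654,600),interpolation=cv2.INTER_CUBIC))
a=np.radians(-12.05);c,s=np.cos(a),np.sin(a)
v,u=np.mgrid[:384,:512]; hsv=cv2.cvtColor(im,cv2.COLOR_RGB2HSV)
def nest(z):
    p=plane("side",np.c_[u.ravel(),v.ravel()],z)[:,:2]*1000-[565.2,88.3]
    return (c*p[:,0]+s*p[:,1]).reshape(384,512),(-s*p[:,0]+c*p[:,1]).reshape(384,512)
X,Y=nest(.023); g=(hsv[...,0]>40)&(hsv[...,0]<90)&(hsv[...,1]>100)
for y in range(-10,100,10):
    m=g&(abs(Y-y)<4)&(X>40)&(X<105); print(y,np.sort(X[m])[-3:].round(1))
P=cloud("side",d); p=P[...,:2]*1000-[565.2,88.3]; x=c*p[...,0]+s*p[...,1]; y=-s*p[...,0]+c*p[...,1]
m=(x>80)&(x<112)&(P[...,2]>.027)&(P[...,2]<.06)&(y>-15)&(y<95)
for i in np.argwhere(m): print(i[::-1],x[tuple(i)].round(0),y[tuple(i)].round(0),(P[tuple(i)][2]*1000).round(0),end="; ")
E
```

```text
-10 [78.9 84.6 87. ]
0 [74.6 75.5 76.3]
10 [74.5 75.3 76.2]
20 [74.4 75.2 76. ]
30 [72.7 74.3 75.1]
40 [86.7 88.1 89. ]
50 [87.3 87.9 88.8]
60 [86.3 87.7 88.6]
70 [88.4 89.  89.8]
80 [88.2 88.8 89.6]
90 [87.2 87.8 88.6]
[214 211] 99.0 -6.0 32.0; [215 211] 98.0 -8.0 31.0; [216 211] 95.0 -8.0 31.0; [217 211] 93.0 -8.0 32.0; [218 211] 90.0 -8.0 32.0; [214 212] 99.0 -3.0 32.0; [215 212] 97.0 -5.0 30.0; [216 212] 94.0 -5.0 32.0; [217 212] 92.0 -6.0 31.0; [218 212] 89.0 -6.0 32.0; [213 213] 100.0 0.0 32.0; [214 213] 98.0 -1.0 31.0; [215 213] 96.0 -2.0 31.0; [216 213] 93.0 -2.0 31.0; [217 213] 90.0 -1.0 33.0; [218 213] 90.0 -6.0 28.0; [213 214] 100.0 2.0 31.0; [214 214] 97.0 2.0 31.0; [215 214] 95.0 2.0 32.0; [216 214] 92.0 1.0 31.0; [217 214] 90.0 -0.0 30.0; [219 214] 84.0 2.0 34.0; [220 214] 81.0 3.0 36.0; [213 215] 99.0 6.0 31.0; [214 215] 96.0 5.0 31.0; [215 215] 94.0 5.0 32.0; [216 215] 91.0 5.0 32.0; [217 215] 90.0 2.0 29.0; [219 215] 83.0 6.0 36.0; [220 215] 81.0 4.0 33.0; [212 216] 100.0 9.0 31.0; [213 216] 98.0 8.0 30.0; [214 216] 96.0 8.0 31.0; [215 216] 93.0 8.0 32.0; [216 216] 9
[... 1576 characters left out ...]
6 240] 93.0 80.0 31.0; [207 240] 91.0 80.0 32.0; [208 240] 89.0 79.0 31.0; [203 241] 99.0 84.0 31.0; [204 241] 97.0 85.0 32.0; [205 241] 95.0 83.0 31.0; [206 241] 92.0 83.0 32.0; [207 241] 90.0 83.0 31.0; [208 241] 89.0 80.0 28.0; [203 242] 99.0 87.0 30.0; [204 242] 96.0 88.0 33.0; [205 242] 94.0 87.0 32.0; [206 242] 92.0 85.0 31.0; [207 242] 89.0 86.0 32.0; [202 243] 100.0 91.0 31.0; [203 243] 98.0 90.0 31.0; [204 243] 95.0 90.0 32.0; [205 243] 93.0 89.0 31.0; [206 243] 91.0 87.0 30.0; [207 243] 89.0 88.0 31.0; [202 244] 100.0 92.0 29.0; [203 244] 97.0 91.0 29.0; [204 244] 95.0 92.0 31.0; [205 244] 92.0 92.0 32.0; [206 244] 90.0 91.0 30.0; [207 244] 89.0 89.0 28.0; [206 245] 90.0 91.0 27.0;
```

View pics/side4.png

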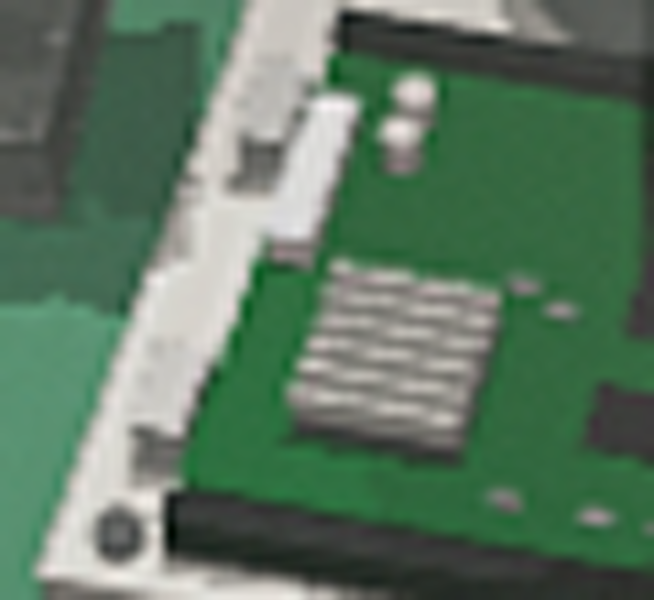

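The crop shows the board edge meeting both stops, at about (275,160) and (180,440). Board edge and stop faces both measure at nest x ≈ 89 mm. The knob is back at its down height and the gripper is clear.

```bash
python3 -c "
from plant import ctrl
print(ctrl.close_job())"
```

```text
the job is handed in; nothing more can be done
None
```

I handed the job in at about 14 s: the board is against both back stops, the clamp arm is sunk in the notch at about 1.3 rad with its foot on the board, and the gripper is clear of everything.

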